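# Clear the flask and put the slide box in the drawer

### The job

Put the white slide box away in the drawer of the low grey bench cabinet. A thin glass conical flask stands in the drawer's way: first grip it gently, without squeezing hard or tipping it, and set it down upright in the middle of the round cork mat. Then pull the drawer fully open, lay the slide box flat inside and leave the drawer open; do not disturb the other things on the bench.

Things in the scene. Friction and masses are not known exactly. Their poses are not given: they have to be found in the camera images.
- cabinet: fixed low grey bench cabinet with one white-fronted drawer; 200 deep (x) by 180 wide (y) by 70 tall; origin at the centre of its underside; the drawer front faces its -x side (towards the robot) and its handle is a bar 35 off that front
- cabinet_drawer0 (a joint): the drawer's pull-out in m: 0 shut, 0.134 fully open; it slides along the cabinet's -x axis, needs about 2 N to 4 N
- cabinet_drawer0_handle (a point): middle of the drawer's handle, a level round steel bar 11 thick and 100 long along the cabinet's y axis, 39 above the bench and 35 in front of the drawer front; it moves with the drawer. Bar ends turn back to the front 38 either side of the middle
- drawer_floor (a point): centre of the drawer's inner floor, 22 above the bench, axes along the cabinet's, moves with the drawer. Inside the drawer is 155 long (x) by 138 wide (y) with walls 26 high, the front rim 36 above this floor; when fully open only the front 127 (from -0.077 to about +0.050 in x from this point) lies clear of the cabinet's top
- flask: thin glass 100 ml conical flask that stands before the drawer: 61 wide at its base, 104 tall; neck 24 wide from 72 to 94 above its base with a lip 28 wide above; 0.07 kg; origin at the centre of its underside, z up its axis. Fragile: hold it with about 20 to 30 N, over 50 N on either side is too much
- cork_mat: round cork mat fixed to the bench, 110 wide, 5 thick; origin at the centre of its underside
- slide_box: closed white cardboard slide box, 53 (x) by 77 (y) by 22 tall, 0.14 kg; origin at the centre of its underside
- second_flask: bystander, to be left alone: second, slightly smaller glass conical flask, 57 mm wide and 97 mm tall, standing behind on the left; origin at the centre of its underside
- petri_dish: bystander, to be left alone: covered petri dish, 93 mm wide, 16 mm high, at the left; origin at the centre of its underside
- small_beaker: bystander, to be left alone: small glass beaker, 46 mm wide, 56 mm tall, behind on the right; origin at the centre of its underside
- crucible: bystander, to be left alone: white porcelain crucible, 41 mm wide, 34 mm tall, at the right; origin at the centre of its underside
Not all that is in view belongs to the job. What is shaped like the flask but green or yellow is not meant.

How it is judged:
By the outcome, as a careful person would: the job done as asked, in the order asked, and still so for the second after the job is handed in, with the robot touching nothing.
It also fails if it takes over 66 s, if anything falls off the work surface, if the arm or the gripper's body presses on something with over 40 N, if the wrist force passes 120 N, or if a joint passes its speed limit or range.

### The arm

A 7-joint arm with a two-finger parallel gripper is mounted at the origin on a cart in front of the work surface, level with it; the furniture and walls round the work are solid. World frame = base frame: x ahead of the robot, y to its left, z up, the work surface at z = 0. Lengths are in m, angles in rad, forces in N, time in s.
With the tool pointing down it reaches from about 0.425 to 0.925 m from the base axis. Payload 6.8 kg.
Tool frame: the origin (TCP) lies between the finger pads; the fingertips stand r.tcp_to_tips ahead of it and the grasp point (between the pads) is the TCP (r.tcp_to_tips is the distance from the TCP to the fingertips, in m); z points along the fingers, y is the line along which they close (so a half turn about z gives the same grasp; the last joint's range is limited). The gripper opens to 85 mm and grips with 20 to 120 N. Pads are 22 mm wide; open, the fingers measure 114 mm over their backs; the gripper's body (76 mm by 85 mm) begins 54 mm behind the grasp point. The pads swing forward as they close: fully open they stand 13 mm farther back than shut.
Start: joints at [1.039, 0.477, 0.022, 1.555, -0.011, 1.109, -0.083], TCP at [0.278, -0.615, 0.25] pointing down, gripper open.
Joint ranges: [-2.96, 2.96], [-0.34, 2.1], [-1.41, 1.46], [0.24, 2.44], [-1.37, 4.51], [0.17, 1.92], [-2.96, 2.96]. Speed limits (rad/s): [2.39, 2.39, 3.14, 3.14, 3.14, 3.14, 3.14].

### API

Orientations are given as a rotation vector (axis times angle).
In Python, from bench import r gives the robot as it stands.
- The arm moves only by the tool servo_tool, never from a script. Its argument "commands" is a list of rows, each a list of 2 entries, a list of its own where there are three numbers: the shift along the tool's x, y, z normalised to -1 to 1, where 1 is 250 mm, then the turn, a rotation vector about the tool's x, y, z normalised to -1 to 1, where 1 is 90 degrees. In form: [[[dx, dy, dz], [ax, ay, az]], ...]. A call has 1 to 20 rows; each row is the pose to reach, as a shift and turn from the pose commanded when the call began, along the tool's axes at that moment; what a row does not reach only later rows make up. A row lasts 1/10 s, in which the tool goes at most 50 mm and 8.59 degrees, less where a joint would pass 70% of its speed; a pose out of reach is approached as far as the arm can. A call with a number of a shift or a turn outside -1 to 1 is refused whole. A call with a gripper value outside its range is refused whole. "claw" is the closure, from 0 (fully open) to 1 (shut), set as the call begins (left out, the last holds). The fingers move at their own pace and stop on an object; "squeeze" is the grip in N (left out, the last holds). Time passes only in rows, so rows that repeat a pose let the fingers close. It gives the time, the measured TCP pose, the force, the opening and the grip force at its end, in the units of the state.
- r.get_obs(): the state, without advancing time (a new reading comes with each control period).
- r.grab_frame(name): name is "side" or "top"; returns (picture, depth): 480x640x3 uint8, red, green, blue; 480x640 float32, m along the optical axis (not along the pixel's ray), 0 where there is no reading.
- r.camera_model(name): a dict with "fx", "fy", "cx", "cy" (pixels), "extrinsics" (4x4, takes a point from camera to world coordinates). Camera axes: x right, y down, z forward; pixel columns grow to the right and rows downward; lengths in m; the calibration is good to about 2 mm. A picture is of the moment at which its call begins. camera_model takes no time and is no camera call.
- r.hand_in(): hands the job in; it is judged then, once.
Trained networks look in the newest picture that a camera, given by its name, has taken for a name from the list of things; names that differ only in an ending like _2 or _b are one class to them, and where a whole thing is asked for, a point or a joint stands for the part that bears it (a point fixed in the world has none). Each returns a list of dicts, best first, with "confidence" (0 to 1); they miss things now and then, are a little off and sometimes report something else, mostly with a low value. They report only what shows in the picture. A call takes as long as a camera call. They do not tell look-alikes from the thing itself.
- r.boxes_of(camera, target): "uv" ([column, row] in pixels, amid what is visible of it).
- r.mark_of(camera, target): "uv" ([column, row] in pixels: a listed point, or the origin of a listed thing).
The state is a dict: "clock": time; "joints": joint angles; "qvel": joint speeds; "tau": joint torques, N m; "tcp_pos": TCP position; "orientation": TCP orientation; "contact_force": force on the tool from outside, world axes, zero at the start; "moment": the same for the moment, N m; "grip_width": finger opening in m; "gripper_force": force on a finger pad.
Only numpy, scipy, OpenCV 4.12 (cv2) and the standard library are available. Lean on these libraries where they do the work, as an engineer would, in place of code of your own. Each camera call takes 0.05 s, during which the arm holds its last target. There are 200 camera calls.

## Working session

There is one attempt and no reset: what is moved stays moved. The work goes in short steps, Python scripts to look and compute and a tool call to move; the robot and the scene stay as the last step left them, time stands still between calls to the robot, and variables do not carry over. Pictures are saved under pics/ and viewed, at most 10 in all, crops included, and the job is handed in when it is done.

Besides the shell and the picture viewer there is one more tool, called after ">>>" by a JSON object that holds its "name" and its "arguments". servo_tool: Moves the arm, as the interface text tells. Scaled input: -1 to 1 covers 250 mm each way for a shift and 90 degrees each way for a turn. Its arguments: {"type":"object","properties":{"commands":{"type":"array"},"claw":{"type":"number"},"squeeze":{"type":"number"}},"required":["commands"]}

```bash
mkdir -p pics; cat > h.py <<'E'
import numpy as np, cv2
from bench import r
from scipy.spatial.transform import Rotation as R
def cloud(cam,d):
    m=r.camera_model(cam); v,u=np.mgrid[:480,:640]
    P=np.stack([(u-m['cx'])/m['fx']*d,(v-m['cy'])/m['fy']*d,d],-1)
    T=np.array(m['extrinsics']); return P@T[:3,:3].T+T[:3,3]
def ray(cam,uv,z):
    m=r.camera_model(cam);T=np.array(m['extrinsics'])
    k=T[:3,:3]@np.array([(uv[0]-m['cx'])/m['fx'],(uv[1]-m['cy'])/m['fy'],1]); o=T[:3,3]
    return o+k*(z-o[2])/k[2]
E
python3 - <<'E'
from h import *
np.set_printoptions(precision=3,suppress=True)
for c in('side','top'):
    p,d=r.grab_frame(c); cv2.imwrite(f'pics/{c}0.png',p[:,:,::-1]); np.save(f'{c}0.npy',d)
    print(c,np.array(r.camera_model(c)['extrinsics'])[:3,3])
    for t,z in dict(cabinet=0,cabinet_drawer0_handle=.039,drawer_floor=.022,flask=0,cork_mat=0,slide_box=0,second_flask=0,petri_dish=0,small_beaker=0,crucible=0).items():
        for q in r.mark_of(c,t)[:3]: print(t,np.round(q['uv']),round(q['confidence'],2),ray(c,q['uv'],z))
print(r.get_obs(),r.tcp_to_tips)
E
```

```text
side [ 0.619 -1.344  0.993]
cabinet [367. 264.] 0.81 [ 0.747 -0.034 -0.   ]
cabinet [281. 208.] 0.51 [0.452 0.277 0.   ]
cabinet_drawer0_handle [322. 250.] 0.75 [ 0.606 -0.025  0.039]
flask [313. 231.] 0.9 [0.573 0.14  0.   ]
flask [323. 304.] 0.83 [ 0.618 -0.227  0.   ]
flask [299. 264.] 0.67 [ 0.536 -0.047 -0.   ]
cork_mat [288. 329.] 0.93 [ 0.528 -0.333  0.   ]
cork_mat [281. 210.] 0.48 [0.454 0.262 0.   ]
slide_box [287. 329.] 0.75 [ 0.525 -0.331  0.   ]
slide_box [285. 212.] 0.61 [0.469 0.25  0.   ]
second_flask [363. 215.] 0.56 [0.745 0.251 0.   ]
petri_dish [329. 189.] 0.84 [0.621 0.431 0.   ]
small_beaker [373. 314.] 0.61 [ 0.755 -0.26   0.   ]
crucible [317. 357.] 0.74 [ 0.607 -0.428  0.   ]
top [0.471 0.01  1.356]
cabinet [339. 191.] 0.9 [ 0.726 -0.047  0.   ]
cabinet_drawer0_handle [335. 233.] 0.81 [ 0.605 -0.036  0.039]
flask [275. 249.] 0.7 [0.562 0.126 0.   ]
flask [336. 262.] 0.67 [ 0.529 -0.04   0.   ]
flask [403. 230.] 0.64 [ 0.621 -0.223  0.   ]
cork_mat [438. 265.] 0.59 [ 0.526 -0.319  0.   ]
cork_mat [225. 285.] 0.34 [0.461 0.261 0.   ]
slide_box [222. 287.] 0.72 [0.455 0.269 0.   ]
second_flask [231. 186.] 0.71 [0.734 0.253 0.   ]
petri_dish [166. 228.] 0.66 [0.615 0.427 0.   ]
small_beaker [409. 183.] 0.83 [ 0.752 -0.241  0.   ]
crucible [475. 239.] 0.64 [ 0.599 -0.423  0.   ]
{'clock': 1.1, 'joints': array([ 1.039,  0.477,  0.022,  1.555, -0.012,  1.109, -0.083]), 'qvel': array([ 0.001,  0.001, -0.001, -0.   ,  0.002,  0.001,  0.   ]), 'tau': array([ -0.001, -59.634,   1.606, -28.155,   0.012,   0.002,   0.   ]), 'tcp_pos': array([ 0.278, -0.615,  0.25 ]), 'orientation': array([-3.071, -0.661, -0.   ]), 'contact_force': array([-0.372, -0.046,  1.33 ]), 'moment': array([ 0.049,  0.043, -0.006]), 'gripper_force': 0.0, 'grip_width': 0.08564341568386077} 0.019
```

View pics/top0.png

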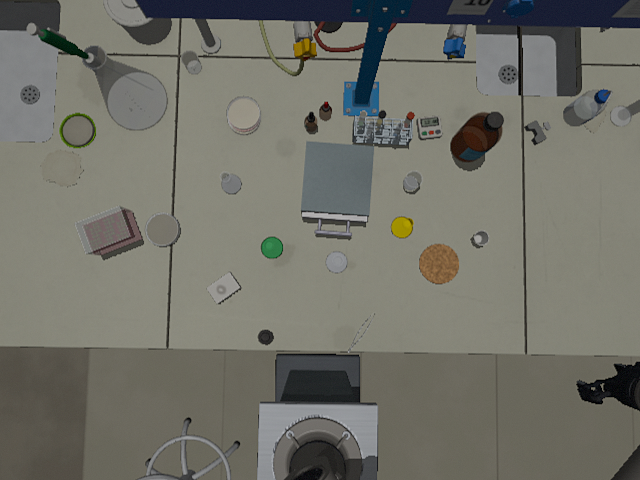

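View pics/side0.png

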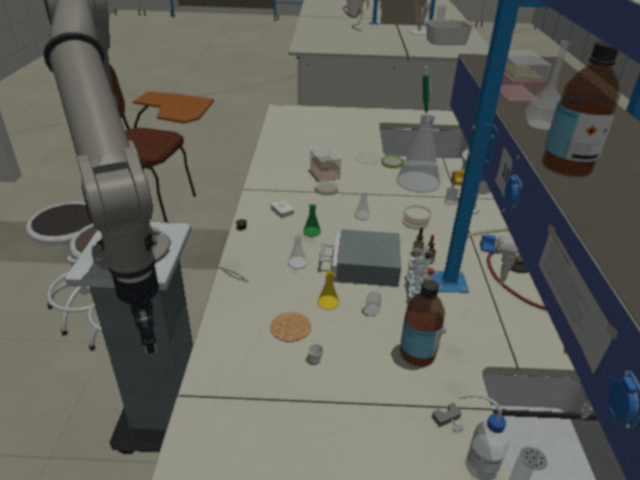

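The top view shows the clear flask at (336,262) in front of the handle at (335,233). The cork mat is at (438,264) and the slide box at (224,288). Green and yellow look-alikes are at (272,247) and (402,227). Next I'll refine these positions.

```bash
python3 - <<'E'
from h import *
np.set_printoptions(precision=4,suppress=True)
im=cv2.imread('pics/top0.png'); d=np.load('top0.npy'); P=cloud('top',d)
hsv=cv2.cvtColor(im,cv2.COLOR_BGR2HSV)
def rect(m,name):
    p=P[m][:,:2]; (c,s,a)=cv2.minAreaRect(p.astype(np.float32)); print(name,m.sum(),np.array(c),np.array(s),a,'mean',p.mean(0),'z',np.median(P[m][:,2]))
V,U=np.mgrid[:480,:640]
def win(u,v,h): return (abs(U-u)<h)&(abs(V-v)<h)
rect(win(438,264,28)&(hsv[...,1]>80)&(hsv[...,0]<20),'cork')
rect(win(224,288,25)&(P[...,2]>.012)&(P[...,2]<.04),'box')
rect(win(337,185,60)&(P[...,2]>.06)&(P[...,2]<.08)&(V>130),'cab')
m=win(336,262,18)&(P[...,2]>.01);rect(m,'flask'); print(np.sort(P[m][:,2])[::20])
for t in [.03,.06,.09]:
    q=win(336,262,18)&(P[...,2]>t)
    if q.sum()>2: rect(q,f'flask>{t}')
q=win(335,230,22)&(P[...,2]>.028)&(V>222)&(P[...,2]<.06)&(V<243); rect(q,'handle')
S=cloud('side',np.load('side0.npy'))
for t in [.02,.05,.08]:
    q=(abs(S[...,0]-.53)<.05)&(abs(S[...,1]+.04)<.05)&(S[...,2]>t)&(S[...,2]<.12)
    print('side flask',t,q.sum(),S[q].mean(0) if q.any() else 0)
a=cv2.resize(im[200:320,180:480],None,fx=2.6,fy=2.6,interpolation=cv2.INTER_CUBIC)
cv2.imwrite('pics/c1.png',a)
E
```

```text
cork 1255 [ 0.5276 -0.1824] [0.1069 0.3868] 0.7915539145469666 mean [ 0.5294 -0.32  ] z 0.005996109154008611
box 573 [0.456  0.2622] [0.0521 0.0771] 36.239158630371094 mean [0.456  0.2615] z 0.023247937974373745
cab 4973 [ 0.7619 -0.0677] [0.238  0.2457] 86.50643920898438 mean [ 0.7491 -0.0402] z 0.07047707278424031
flask 343 [ 0.5097 -0.034 ] [0.0585 0.1013] 70.86579132080078 mean [ 0.5273 -0.038 ] z 0.038594112816902504
[0.01   0.0125 0.0154 0.0187 0.0219 0.0258 0.0296 0.0325 0.0361 0.0404
 0.0433 0.0475 0.0519 0.0571 0.0657 0.0991 0.104  1.3559]
flask>0.03 221 [ 0.5162 -0.0188] [0.0467 0.0987] 34.5757942199707 mean [ 0.5267 -0.0369] z 0.04988848186692074
flask>0.06 76 [ 0.5028 -0.0249] [0.0296 0.0895] 59.92414855957031 mean [ 0.5231 -0.034 ] z 0.10022205214277913
flask>0.09 51 [ 0.5073 -0.0176] [0.025  0.0902] 45.53770446777344 mean [ 0.5222 -0.0331] z 0.10340264274304722
handle 197 [ 0.6148 -0.0285] [0.0332 0.0986] 1.2381219863891602 mean [ 0.6098 -0.0305] z 0.043934138145535595
side flask 0.02 320 [ 0.5313 -0.0544  0.056 ]
side flask 0.05 166 [ 0.5312 -0.0494  0.0768]
side flask 0.08 78 [ 0.5307 -0.0448  0.0933]
```

View pics/c1.png

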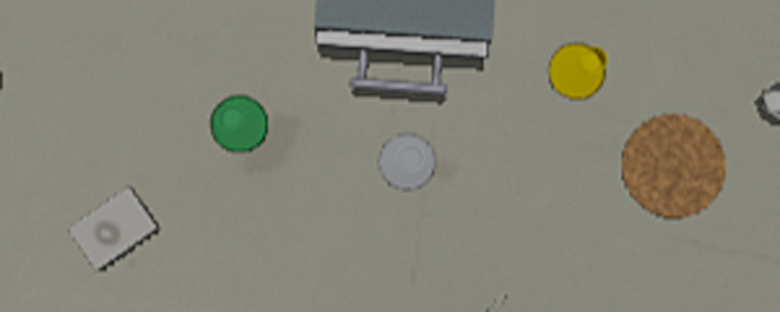

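The crop shows the clear flask in the middle, about 60 mm in front of the handle bar. The cabinet is yawed a few degrees, and the slide box is yawed about 35°.

```bash
python3 - <<'E'
from h import *
np.set_printoptions(precision=4,suppress=True)
im=cv2.imread('pics/top0.png'); d=np.load('top0.npy'); P=cloud('top',d); S=cloud('side',np.load('side0.npy'))
hsv=cv2.cvtColor(im,cv2.COLOR_BGR2HSV)
V,U=np.mgrid[:480,:640]
def sel(P,x,y,h,a,b): return (abs(P[...,0]-x)<h)&(abs(P[...,1]-y)<h)&(P[...,2]>a)&(P[...,2]<b)
def rect(m,n,P=P):
    m=cv2.morphologyEx(m.astype(np.uint8),cv2.MORPH_OPEN,np.ones((2,2)))>0
    p=P[m][:,:2]; c,s,a=cv2.minAreaRect(p.astype(np.float32)); print(n,len(p),np.array(c),np.array(s),round(a,2),'mean',p.mean(0))
m=(hsv[...,1]>80)&(hsv[...,0]<20)&(abs(U-438)<28)&(abs(V-264)<28)&sel(P,.53,-.32,.07,-.01,.02)
rect(m,'cork')
rect(sel(P,.456,.262,.06,.012,.035),'box')
rect(sel(P,.74,-.04,.13,.064,.076),'cabtop')
rect(sel(P,.527,-.037,.045,.09,.115),'lip'); rect(sel(P,.527,-.037,.045,.012,.115),'flask')
rect(sel(S,.527,-.04,.045,.097,.115),'lip side',S);rect(sel(S,.53,-.04,.045,.075,.092),'neck side',S)
m=sel(P,.605,-.035,.06,.036,.055)&(P[...,0]<.615); rect(m,'bar')
m=sel(P,.62,-.22,.05,.01,.12); rect(m,'yellow'); rect(sel(P,.62,-.22,.05,.09,.12),'yellow lip')
rect(sel(P,.565,.13,.05,.09,.12),'green lip')
for n,x,y in [('sec',.735,.253),('beak',.752,-.245),('cruc',.6,-.424)]: rect(sel(P,x,y,.05,.01,.12),n)
E
```

```text
cork 1251 [ 0.5254 -0.1844] [0.1068 0.3904] 0.53 mean [ 0.5268 -0.3228]
box 570 [0.4537 0.2607] [0.0518 0.0773] 36.21 mean [0.4533 0.259 ]
cabtop 4588 [ 0.6618 -0.0394] [0.1871 0.3856] 86.81 mean [ 0.7448 -0.0402]
lip 22 [ 0.5099 -0.0188] [0.0249 0.0932] 37.97 mean [ 0.5324 -0.0464]
flask 314 [ 0.5184 -0.024 ] [0.0565 0.1017] 24.83 mean [ 0.5261 -0.0416]
lip side 13 [ 0.5699 -0.6867] [0.015  1.3188] 3.62 mean [ 0.5345 -0.1365]
neck side 28 [0.5307 0.0085] [0.0151 0.1358] 1.95 mean [ 0.5335 -0.0399]
bar 160 [ 0.544  -0.0364] [0.1396 0.1013] 3.26 mean [ 0.601  -0.0341]
yellow 347 [ 0.5703 -0.1151] [0.0579 0.314 ] 27.8 mean [ 0.6222 -0.2144]
yellow lip 36 [ 0.6364 -0.2373] [0.0247 0.0363] 27.03 mean [ 0.6347 -0.2327]
green lip 39 [0.569  0.1363] [0.0304 0.0241] 16.17 mean [0.5675 0.1378]
sec 324 [0.7395 0.2486] [0.0521 0.0488] 6.63 mean [0.734  0.2456]
beak 180 [ 0.6329 -0.1232] [0.0461 0.4165] 44.09 mean [ 0.7504 -0.2451]
cruc 109 [ 0.5487 -0.2237] [0.0398 0.4912] 13.63 mean [ 0.5996 -0.4329]
```

```bash
python3 - <<'E'
from h import *
np.set_printoptions(precision=4,suppress=True)
im=cv2.imread('pics/top0.png'); P=cloud('top',np.load('top0.npy')); S=cloud('side',np.load('side0.npy'))
hsv=cv2.cvtColor(im,cv2.COLOR_BGR2HSV)
def sel(P,x,y,h,a,b): return (abs(P[...,0]-x)<h)&(abs(P[...,1]-y)<h)&(P[...,2]>a)&(P[...,2]<b)
def rect(m,n,P=P):
    p=P[m][:,:2]; c,s,a=cv2.minAreaRect(p.astype(np.float32)); print(n,len(p),np.array(c),np.array(s),round(a,2),'mean',p.mean(0),'mid',(p.max(0)+p.min(0))/2)
rect((hsv[...,1]>80)&(hsv[...,0]<20)&sel(P,.53,-.32,.07,-.01,.02),'cork')
rect(sel(P,.456,.262,.06,.012,.035),'box')
rect(sel(P,.74,-.04,.13,.064,.076),'cabtop')
rect(sel(P,.527,-.037,.045,.09,.115),'lip'); rect(sel(P,.527,-.037,.045,.012,.115),'flask')
rect(sel(P,.527,-.037,.045,.012,.03),'flask low')
rect(sel(S,.527,-.04,.045,.095,.115),'lip side',S);rect(sel(S,.53,-.04,.045,.072,.092),'neck side',S)
rect(sel(P,.605,-.035,.06,.036,.055)&(P[...,0]<.61),'bar')
rect(sel(P,.62,-.22,.05,.01,.12),'yellow'); rect(sel(P,.62,-.22,.05,.09,.12),'yellow lip')
E
```

```text
cork 1251 [ 0.5295 -0.3209] [0.1069 0.1097] 0.85 mean [ 0.5296 -0.321 ] mid [ 0.5294 -0.3211]
box 573 [0.456  0.2622] [0.0521 0.0771] 36.24 mean [0.456  0.2615] mid [0.4571 0.261 ]
cabtop 4643 [ 0.7573 -0.0553] [0.2138 0.2334] 86.51 mean [ 0.7484 -0.0379] mid [ 0.7574 -0.0565]
lip 43 [ 0.5307 -0.0406] [0.0232 0.023 ] 0.27 mean [ 0.5316 -0.0412] mid [ 0.5307 -0.0406]
flask 317 [ 0.5295 -0.0401] [0.0568 0.0542] 1.55 mean [ 0.5288 -0.0389] mid [ 0.5295 -0.0402]
flask low 104 [ 0.5295 -0.0401] [0.0568 0.0542] 1.55 mean [ 0.5289 -0.0392] mid [ 0.5295 -0.0402]
lip side 36 [ 0.5303 -0.0438] [0.0266 0.0269] 34.73 mean [ 0.5302 -0.0416] mid [ 0.5307 -0.0438]
neck side 44 [ 0.5307 -0.0434] [0.0181 0.032 ] 3.91 mean [ 0.531  -0.0494] mid [ 0.5312 -0.0433]
bar 144 [ 0.5775 -0.0291] [0.0646 0.0986] 0.68 mean [ 0.5977 -0.0351] mid [ 0.5775 -0.0287]
yellow 355 [ 0.6216 -0.2151] [0.0675 0.057 ] 35.5 mean [ 0.6247 -0.2115] mid [ 0.6174 -0.2175]
yellow lip 52 [ 0.6295 -0.2189] [0.0253 0.0268] 45.04 mean [ 0.6305 -0.2202] mid [ 0.6294 -0.2185]
```

```bash
cat >> h.py <<'E'
def go(x,y,z,yaw=None,o=None):
    """shift/turn (normalised) to world pos; yaw = world angle (deg) of tool y axis"""
    o=o or r.get_obs(); A=R.from_rotvec(o['orientation'])
    s=A.inv().apply(np.array([x,y,z])-o['tcp_pos'])/.25
    t=np.zeros(3)
    if yaw is not None:
        c,sn=np.cos(np.radians(yaw)),np.sin(np.radians(yaw))
        B=R.from_matrix(np.array([[-sn,c,0],[c,sn,0],[0,0,-1]]).T)
        t=(A.inv()*B).as_rotvec()/(np.pi/2)
    print('shift',np.round(s,4),'turn',np.round(t,4))
E
python3 - <<'E'
from h import *
go(.404,-.328,.24,-32); go(.5305,-.0415,.24,-1)
P=cloud('top',np.load('top0.npy'))
m=(abs(P[...,0]-.6)<.025)&(abs(P[...,1]+.035)<.07)&(P[...,2]>.034)&(P[...,2]<.055)
c,s,a=cv2.minAreaRect(P[m][:,:2].astype(np.float32));print(c,s,a,P[m].mean(0))
for y in np.arange(-.09,.03,.02):
    q=m&(abs(P[...,1]-y)<.01); print(round(y,2),q.sum(),np.sort(P[q][:,0])[[0,-1]] if q.any() else '')
E
```

```text
shift [ 0.9334 -0.8395  0.0413] turn [ 0.     -0.     -0.3746]
shift [ 1.8659 -1.6761  0.0413] turn [ 0.     -0.     -0.7191]
(0.6120697259902954, -0.028770748525857925) (0.0988917425274849, 0.02466048114001751) 89.2978744506836 [ 0.60827598 -0.02980427  0.0440744 ]
-0.09 0 
-0.07 44 [0.59916921 0.6239601 ]
-0.05 33 [0.59972944 0.61006683]
-0.03 28 [0.60087431 0.61202624]
-0.01 32 [0.60336962 0.61179362]
0.01 42 [0.60299233 0.62455952]
```

>>> {"name": "servo_tool", "arguments": {"commands": [[[0.933,-0.84,0.04],[0,0,-0.375]],[[0.933,-0.84,0.04],[0,0,-0.375]],[[0.933,-0.84,0.04],[0,0,-0.375]],[[0.933,-0.84,0.04],[0,0,-0.375]],[[0.933,-0.84,0.04],[0,0,-0.375]],[[0.933,-0.84,0.04],[0,0,-0.375]],[[0.933,-0.84,0.04],[0,0,-0.375]],[[0.933,-0.84,0.04],[0,0,-0.375]]], "claw": 0.3, "squeeze": 25}}

```text
clock: 1.9
tcp_pos: [0.4053, -0.3255, 0.2406]
orientation: [2.743, 1.531, 0.001]
contact_force: [-1.0, -0.4, -0.2]
grip_width: 0.0598
gripper_force: 0.0
```

```bash
python3 -c "
from h import *
o=r.get_obs();print(o);go(.5305,-.0415,.18,-1)"
```

```text
{'clock': 1.9, 'joints': array([ 0.75330445,  0.2448763 , -0.22959356,  1.92175795,  0.06573072,
        0.98165929, -0.05894489]), 'qvel': array([ 0.04336351,  0.01538252,  0.0671095 , -0.02237832,  0.01585687,
        0.00125288,  0.03475156]), 'tau': array([-1.51330691e+00, -4.30550301e+01, -2.13847853e+00, -2.55786091e+01,
       -1.63242565e-01,  1.34921609e-02, -3.44645139e-01]), 'tcp_pos': array([ 0.40525782, -0.32551979,  0.24060334]), 'orientation': array([2.74318915e+00, 1.53092105e+00, 1.14551443e-03]), 'contact_force': array([-1.02290659, -0.43577057, -0.19692404]), 'moment': array([0.03313752, 0.04982259, 0.00741844]), 'gripper_force': 0.0, 'grip_width': 0.05981283298531898}
shift [ 1.2298 -0.1702  0.243 ] turn [ 4.000e-04 -3.000e-04 -3.408e-01]
```

>>> {"name": "servo_tool", "arguments": {"commands": [[[0.98,-0.136,0.1],[0,0,-0.34]],[[0.98,-0.136,0.1],[0,0,-0.34]],[[0.98,-0.136,0.1],[0,0,-0.34]],[[0.98,-0.136,0.1],[0,0,-0.34]],[[0.98,-0.136,0.1],[0,0,-0.34]],[[0.98,-0.136,0.1],[0,0,-0.34]],[[0.98,-0.136,0.1],[0,0,-0.34]]]}}

```text
clock: 2.6
tcp_pos: [0.5051, -0.1031, 0.2151]
orientation: [2.248, 2.195, -0.001]
contact_force: [0.3, -0.4, -0.3]
grip_width: 0.0599
gripper_force: 0.0
```

```bash
python3 -c "
from h import *
o=r.get_obs();print(o['tcp_pos'],o['qvel']);go(.5305,-.0415,.17,-1)"
```

```text
[ 0.50506823 -0.10306747  0.21507913] [ 0.03285796 -0.01124201  0.03685969  0.01053929  0.00229129  0.00339866
  0.00095546]
shift [0.2487 0.0959 0.1802] turn [-0.0002  0.0003 -0.004 ]
```

>>> {"name": "servo_tool", "arguments": {"commands": [[[0.248,0.096,0.18],[0,0,0]],[[0.248,0.096,0.18],[0,0,0]],[[0.248,0.096,0.18],[0,0,0]],[[0.248,0.096,0.18],[0,0,0]],[[0.248,0.096,0.18],[0,0,0]]]}}

```text
clock: 3.1
tcp_pos: [0.5302, -0.0437, 0.1707]
orientation: [2.251, 2.189, -0.001]
contact_force: [-0.6, -0.0, -0.5]
grip_width: 0.06
gripper_force: 0.0
```

```bash
python3 - <<'E'
from h import *
np.set_printoptions(precision=4,suppress=True)
o=r.get_obs();print(o['tcp_pos'],o['orientation']);go(.5305,-.0415,.093,-1)
p,d=r.grab_frame('side');S=cloud('side',d);cv2.imwrite('pics/s1.png',cv2.resize(p[140:320,220:420,::-1],None,fx=3,fy=3))
for a,b in [(.145,.155),(.155,.165),(.165,.18),(.18,.2)]:
    q=(abs(S[...,0]-.53)<.07)&(abs(S[...,1]+.04)<.05)&(S[...,2]>a)&(S[...,2]<b)
    x=np.sort(S[q][:,0]); print(a,q.sum(),x[[0,-1]] if len(x) else '', np.histogram(x,bins=np.arange(.46,.61,.01))[0], S[q][:,1].min() if len(x) else '')
E
```

```text
[ 0.5302 -0.0437  0.1707] [ 2.2513  2.1894 -0.0012]
shift [0.0092 0.0009 0.3109] turn [ 0.0002  0.0009 -0.0066]
0.145 0  [0 0 0 0 0 0 0 0 0 0 0 0 0 0] 
0.155 17 [0.4871 0.5691] [0 0 1 7 0 0 0 0 0 0 9 0 0 0] -0.061947626643007236
0.165 44 [0.4872 0.572 ] [ 0  0  4 18  0  0  0  0  0  0 17  5  0  0] -0.06054611638706886
0.18 64 [0.479  0.5773] [ 0  2  8 23  1  0  0  0  0  1 21  8  0  0] -0.06106455162982538
```

View pics/s1.png

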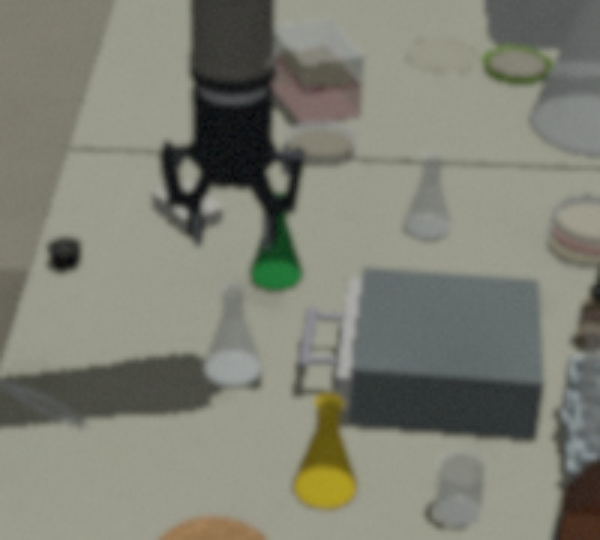

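The side view puts the flask lip at about (233,290), centred under the finger midpoint at about (232,238). I'll go down.

>>> {"name": "servo_tool", "arguments": {"commands": [[[0.009,0.003,0.1],[0,0,0]],[[0.009,0.003,0.2],[0,0,0]],[[0.009,0.003,0.28],[0,0,0]],[[0.009,0.003,0.315],[0,0,0]],[[0.009,0.003,0.315],[0,0,0]],[[0.009,0.003,0.315],[0,0,0]]]}}

```text
clock: 3.75
tcp_pos: [0.5316, -0.039, 0.0925]
orientation: [2.248, 2.193, 0.001]
contact_force: [-0.7, -0.2, -0.5]
grip_width: 0.0599
gripper_force: 0.0
```

>>> {"name": "servo_tool", "arguments": {"commands": [[[0,0,0],[0,0,0]],[[0,0,0],[0,0,0]],[[0,0,0],[0,0,0]],[[0,0,0],[0,0,0]],[[0,0,0],[0,0,0]],[[0,0,0],[0,0,0]]], "claw": 0.75, "squeeze": 22}}

```text
clock: 4.35
tcp_pos: [0.5315, -0.0385, 0.0925]
orientation: [2.247, 2.194, 0.001]
contact_force: [-1.5, -1.1, 6.9]
grip_width: 0.0246
gripper_force: 21.3
```

>>> {"name": "servo_tool", "arguments": {"commands": [[[0,0,-0.04],[0,0,0]],[[0,0,-0.12],[0,0,0]],[[0,0,-0.22],[0,0,0]],[[0,0,-0.3],[0,0,0]],[[0,0,-0.3],[0,0,0]]]}}

```text
clock: 4.85
tcp_pos: [0.5329, -0.0383, 0.1697]
orientation: [2.245, 2.192, 0.006]
contact_force: [0.8, 0.1, 0.1]
grip_width: 0.0249
gripper_force: 21.7
```

```bash
python3 - <<'E'
from h import *
np.set_printoptions(precision=4,suppress=True)
o=r.get_obs();print(o['tcp_pos'],o['grip_width'],o['contact_force'])
p,d=r.grab_frame('side');S=cloud('side',d);cv2.imwrite('pics/s2.png',cv2.resize(p[140:320,220:420,::-1],None,fx=3,fy=3))
for a in np.arange(.05,.19,.015):
    q=(abs(S[...,0]-.53)<.045)&(abs(S[...,1]+.04)<.05)&(S[...,2]>a)&(S[...,2]<a+.015)
    x=np.sort(S[q][:,0]); print(round(a,3),q.sum(),(x[[0,-1]],x[[0,-1]].mean(),S[q][:,1].min()) if len(x) else '')
go(.5295,-.165,.168,-20);go(.5295,-.319,.168,-20)
E
```

```text
[ 0.5329 -0.0383  0.1697] 0.02486819488960401 [0.8036 0.113  0.107 ]
0.05 0 
0.065 19 (array([0.5043, 0.5612]), np.float64(0.5327274377081647), np.float64(-0.0730429963589021))
0.08 98 (array([0.5037, 0.5613]), np.float64(0.5325008560042057), np.float64(-0.0777812713186743))
0.095 87 (array([0.5071, 0.5584]), np.float64(0.5327094430112913), np.float64(-0.07707260855342057))
0.11 79 (array([0.5105, 0.5547]), np.float64(0.5325827052139087), np.float64(-0.06875097412948183))
0.125 57 (array([0.5158, 0.5489]), np.float64(0.5323605468048699), np.float64(-0.06606248379008806))
0.14 47 (array([0.5161, 0.5541]), np.float64(0.5350627681971382), np.float64(-0.06094983303708523))
0.155 88 (array([0.5071, 0.5571]), np.float64(0.5320866075306401), np.float64(-0.059776286912012644))
0.17 85 (array([0.5076, 0.5572]), np.float64(0.5323696380681258), np.float64(-0.057998695694628566))
0.185 62 (array([0.4906, 0.5745]), np.float64(0.5325514827383677), np.float64(-0.056739823053724825))
shift [-0.5063  0.0025  0.0005] turn [ 0.0021 -0.0002  0.207 ]
shift [-1.1221  0.0172  0.0006] turn [ 0.0021 -0.0002  0.207 ]
```

View pics/s2.png

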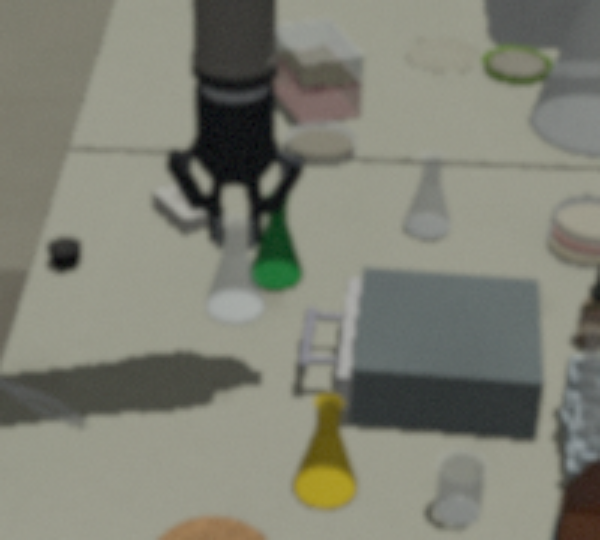

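>>> {"name": "servo_tool", "arguments": {"commands": [[[-0.1,0.003,0],[0,0,0]],[[-0.24,0.005,0],[0,0,0]],[[-0.4,0.007,0],[0,0,0]],[[-0.56,0.009,0],[0,0,0]],[[-0.7,0.011,0],[0,0,0]],[[-0.84,0.013,0],[0,0,0]],[[-0.96,0.015,0],[0,0,0]],[[-1.0,0.016,0],[0,0,0]],[[-1.0,0.016,0],[0,0,0]]]}}

```text
clock: 5.8
tcp_pos: [0.528, -0.2899, 0.1654]
orientation: [-2.25, -2.19, 0.001]
contact_force: [0.3, -0.3, -0.9]
grip_width: 0.0245
gripper_force: 21.7
```

```bash
python3 - <<'E'
from h import *
np.set_printoptions(precision=4,suppress=True)
o=r.get_obs();print(o['tcp_pos'],o['orientation'],o['grip_width'],o['contact_force'])
go(.530,-.318,.12);go(.53,-.318,.0985)
E
```

```text
[ 0.528  -0.2899  0.1654] [-2.25   -2.1903  0.0014] 0.024463965928712656 [ 0.2778 -0.3295 -0.9152]
shift [-0.1124  0.0113  0.1814] turn [0. 0. 0.]
shift [-0.1125  0.0115  0.2674] turn [0. 0. 0.]
```

>>> {"name": "servo_tool", "arguments": {"commands": [[[-0.06,0.008,0.05],[0,0,0]],[[-0.112,0.011,0.12],[0,0,0]],[[-0.112,0.011,0.18],[0,0,0]],[[-0.112,0.011,0.2],[0,0,0]],[[-0.112,0.011,0.2],[0,0,0]],[[-0.112,0.011,0.2],[0,0,0]]]}}

```text
clock: 6.4
tcp_pos: [0.5317, -0.3155, 0.1169]
orientation: [2.246, 2.196, 0.001]
contact_force: [-0.0, 0.2, -0.9]
grip_width: 0.0249
gripper_force: 21.7
```

```bash
python3 - <<'E'
from h import *
np.set_printoptions(precision=4,suppress=True)
o=r.get_obs();print(o['tcp_pos'],o['orientation'],o['grip_width'],o['contact_force'])
p,d=r.grab_frame('side');S=cloud('side',d)
for a in np.arange(.02,.1,.01):
    q=(abs(S[...,0]-.53)<.045)&(abs(S[...,1]+.33)<.05)&(S[...,2]>a)&(S[...,2]<a+.01)
    x=np.sort(S[q][:,0]); print(round(a,3),q.sum(),(x[[0,-1]].mean(),S[q][:,1].min()) if len(x) else '')
hsv=cv2.cvtColor(p,cv2.COLOR_RGB2HSV);m=(hsv[...,1]>80)&(hsv[...,0]<20)&(abs(S[...,0]-.53)<.08)&(abs(S[...,1]+.32)<.08)&(S[...,2]<.02)
print('cork side',S[m].min(0),S[m].max(0))
go(.530,-.318,.0985)
E
```

```text
[ 0.5317 -0.3155  0.1169] [2.246  2.1964 0.0009] 0.024859746052166953 [-0.0321  0.1693 -0.9377]
0.02 39 (np.float64(0.5316554925311767), np.float64(-0.35266546473895544))
0.03 90 (np.float64(0.5312937904482875), np.float64(-0.353055483283926))
0.04 77 (np.float64(0.5315859728073765), np.float64(-0.35018888334758935))
0.05 73 (np.float64(0.5313910595733842), np.float64(-0.3496415637638778))
0.06 66 (np.float64(0.5313694973495819), np.float64(-0.34412779381189806))
0.07 53 (np.float64(0.5314345630219965), np.float64(-0.34102075728299))
0.08 45 (np.float64(0.5316299720082562), np.float64(-0.3397014431508947))
0.09 33 (np.float64(0.528153498230915), np.float64(-0.33569048437322957))
cork side [ 0.4788 -0.3799 -0.0023] [ 0.5848 -0.2836  0.0096]
shift [-0.0089 -0.0071  0.0748] turn [0. 0. 0.]
```

>>> {"name": "servo_tool", "arguments": {"commands": [[[-0.004,-0.004,0.03],[0,0,0]],[[-0.004,-0.004,0.055],[0,0,0]],[[-0.004,-0.004,0.068],[0,0,0]],[[-0.004,-0.004,0.074],[0,0,0]],[[-0.004,-0.004,0.077],[0,0,0]],[[-0.004,-0.004,0.077],[0,0,0]]]}}

```text
clock: 7.05
tcp_pos: [0.5302, -0.3177, 0.0978]
orientation: [2.248, 2.194, -0.0]
contact_force: [-1.1, 0.6, 3.5]
grip_width: 0.0251
gripper_force: 21.8
```

>>> {"name": "servo_tool", "arguments": {"commands": [[[0,0,0],[0,0,0]],[[0,0,0],[0,0,0]],[[0,0,0],[0,0,0]],[[0,0,0],[0,0,0]],[[0,0,0],[0,0,0]]], "claw": 0.3}}

```text
clock: 7.55
tcp_pos: [0.5301, -0.3175, 0.0972]
orientation: [-2.248, -2.195, -0.0]
contact_force: [-0.9, -1.3, -0.1]
grip_width: 0.06
gripper_force: 0.0
```

>>> {"name": "servo_tool", "arguments": {"commands": [[[0,0,-0.1],[0,0,0]],[[0,0,-0.2],[0,0,0]],[[0,0,-0.3],[0,0,0]],[[0,0,-0.36],[0,0,0]],[[0,0,-0.36],[0,0,0]]]}}

```text
clock: 8.05
tcp_pos: [0.5313, -0.3181, 0.1895]
orientation: [2.245, 2.192, 0.002]
contact_force: [0.1, 0.3, -0.3]
grip_width: 0.0597
gripper_force: 0.0
```

```bash
python3 - <<'E'
from h import *
np.set_printoptions(precision=4,suppress=True)
o=r.get_obs();print(o['tcp_pos'],o['orientation'],o['grip_width'],o['contact_force'])
p,d=r.grab_frame('side');S=cloud('side',d)
for a in np.arange(.01,.11,.02):
    q=(abs(S[...,0]-.53)<.045)&(abs(S[...,1]+.33)<.05)&(S[...,2]>a)&(S[...,2]<a+.01)
    x=np.sort(S[q][:,0]); print(round(a,3),q.sum(),(x[[0,-1]].mean(),S[q][:,1].min()) if len(x) else '')
pt,d=r.grab_frame('top');P=cloud('top',d);cv2.imwrite('pics/t2.png',np.vstack([cv2.resize(x[:,:,::-1],None,fx=2,fy=2) for x in (p[200:345,220:420],pt[170:310,290:490])]))
m=(abs(P[...,0]-.6)<.03)&(abs(P[...,1]+.03)<.065)&(P[...,2]>.038)&(P[...,2]<.05)
k=P[m]; f=np.polyfit(k[:,1],k[:,0],1); 
for _ in range(3):
    res=k[:,0]-np.polyval(f,k[:,1]); k=k[abs(res)<.008]; f=np.polyfit(k[:,1],k[:,0],1)
print('bar',len(k),f,k.mean(0),k[:,:2].min(0),k[:,:2].max(0),'yaw',-np.degrees(np.arctan(f[0])))
t=(abs(P[...,0]-.75)<.12)&(abs(P[...,1]+.04)<.11)&(P[...,2]>.066)&(P[...,2]<.074)
# front edge of cabinet top per y bin
ys=np.arange(-.11,.04,.01); xs=[P[t&(abs(P[...,1]-y)<.005)][:,0].min() for y in ys]; g=np.polyfit(ys,xs,1); print('front',g,'yaw',-np.degrees(np.arctan(g[0])))
print('cab y',P[t&(abs(P[...,0]-.72)<.02)][:,1].min(),P[t&(abs(P[...,0]-.72)<.02)][:,1].max())
for c in('top','side'):
  for q in r.mark_of(c,'cabinet_drawer0_handle')[:1]: print(c,ray(c,q['uv'],.039),q['confidence'])
E
```

```text
[ 0.5313 -0.3181  0.1895] [2.2451 2.1917 0.0019] 0.05973014937937341 [ 0.1106  0.3437 -0.324 ]
0.01 88 (np.float64(0.5286037652024358), np.float64(-0.3560587882170716))
0.03 69 (np.float64(0.5288249318131786), np.float64(-0.3510262838849515))
0.05 53 (np.float64(0.5289436157618146), np.float64(-0.34390975748152064))
0.07 32 (np.float64(0.5291590018554633), np.float64(-0.33719133007445))
0.09 41 (np.float64(0.5294972851142272), np.float64(-0.33620561866367815))
bar 146 [0.041 0.608] [ 0.6069 -0.0282  0.0441] [ 0.6013 -0.0781] [0.6143 0.0206] yaw -2.346775830256243
front [0.0603 0.6585] yaw -3.4502461932110986
cab y -0.12689079260011563 0.0539481591116975
top [ 0.5983 -0.0383  0.039 ] 0.9
side [ 0.604  -0.0266  0.039 ] 0.6
```

View pics/t2.png

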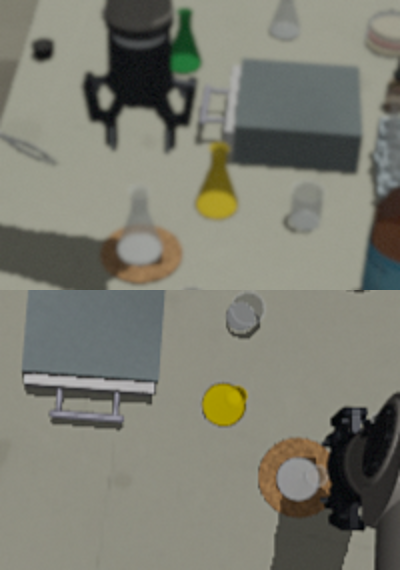

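The flask stands upright near the middle of the mat, in the top crop at about (298,479). Next is the drawer handle.

```bash
python3 - <<'E'
from h import *
go(.575,-.11,.19,-3.5)
E
```

```text
shift [ 0.833   0.1633 -0.0165] turn [-0.0014 -0.0007  0.0237]
```

>>> {"name": "servo_tool", "arguments": {"commands": [[[0.833,0.163,-0.017],[0,0,0.024]],[[0.833,0.163,-0.017],[0,0,0.024]],[[0.833,0.163,-0.017],[0,0,0.024]],[[0.833,0.163,-0.017],[0,0,0.024]],[[0.833,0.163,-0.017],[0,0,0.024]],[[0.833,0.163,-0.017],[0,0,0.024]]], "claw": 0.65}}

```text
clock: 8.85
tcp_pos: [0.5758, -0.1069, 0.1906]
orientation: [-2.281, -2.157, -0.0]
contact_force: [0.1, 0.3, -0.1]
grip_width: 0.0298
gripper_force: 0.0
```

```bash
python3 - <<'E'
from h import *
print(r.get_obs()['tcp_pos']);go(.605,-.029,.11,-3.5)
E
```

```text
[ 0.57583681 -0.10688745  0.19061795]
shift [0.3171 0.0995 0.3228] turn [-0.0009 -0.0009  0.0033]
```

>>> {"name": "servo_tool", "arguments": {"commands": [[[0.317,0.1,0.1],[0,0,0.003]],[[0.317,0.1,0.2],[0,0,0.003]],[[0.317,0.1,0.32],[0,0,0.003]],[[0.317,0.1,0.32],[0,0,0.003]],[[0.317,0.1,0.32],[0,0,0.003]]]}}

```text
clock: 9.35
tcp_pos: [0.6049, -0.0356, 0.1109]
orientation: [-2.297, -2.143, 0.004]
contact_force: [0.4, -0.3, 0.2]
grip_width: 0.03
gripper_force: 0.0
```

```bash
python3 - <<'E'
from h import *
np.set_printoptions(precision=4,suppress=True)
print(r.get_obs()['tcp_pos']);go(.605,-.029,.041,-3.5)
p,d=r.grab_frame('side');S=cloud('side',d);cv2.imwrite('pics/s3.png',cv2.resize(p[180:300,270:420,::-1],None,fx=4,fy=4))
for a,b in [(.09,.1),(.1,.11),(.11,.12)]:
    q=(abs(S[...,0]-.6)<.05)&(abs(S[...,1]+.03)<.05)&(S[...,2]>a)&(S[...,2]<b)
    x=np.sort(S[q][:,0]); print(a,q.sum(),x[[0,-1]] if len(x) else '')
k=S[(abs(S[...,0]-.605)<.015)&(abs(S[...,1]+.03)<.03)&(S[...,2]>.036)&(S[...,2]<.05)]; print('bar side',len(k),k.mean(0),k.min(0),k.max(0))
E
```

```text
[ 0.6049 -0.0356  0.1109]
shift [ 0.0269 -0.001   0.2797] turn [-0.0015  0.001  -0.0053]
0.09 9 [0.5786 0.6238]
0.1 28 [0.5783 0.6324]
0.11 32 [0.5781 0.6322]
bar side 40 [ 0.607  -0.0319  0.0419] [ 0.6011 -0.0576  0.0374] [ 0.6127 -0.0052  0.0474]
```

View pics/s3.png

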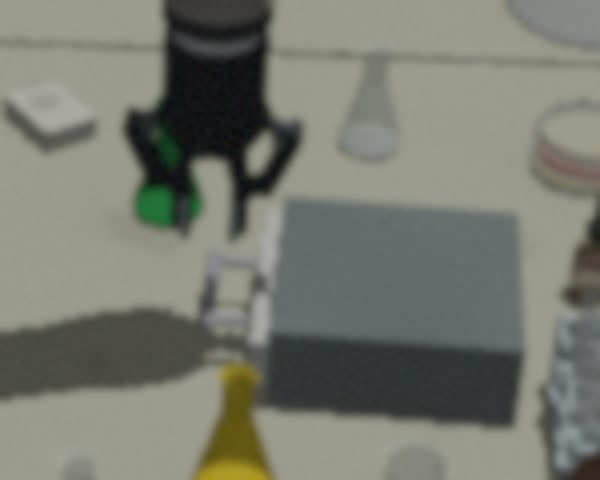

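The fingers at (183,232) and (237,232) straddle the bar line at x≈210. The front panel is clear, so I'll go down.

>>> {"name": "servo_tool", "arguments": {"commands": [[[0.02,0.003,0.08],[0,0,0]],[[0.02,0.003,0.16],[0,0,0]],[[0.02,0.003,0.23],[0,0,0]],[[0.02,0.003,0.28],[0,0,0]],[[0.02,0.003,0.28],[0,0,0]]]}}

```text
clock: 9.9
tcp_pos: [0.6063, -0.0292, 0.0412]
orientation: [-2.296, -2.144, 0.002]
contact_force: [-0.9, 0.3, 0.1]
grip_width: 0.0299
gripper_force: 0.0
```

>>> {"name": "servo_tool", "arguments": {"commands": [[[0,0,0],[0,0,0]],[[0,0,0],[0,0,0]],[[0,0,0],[0,0,0]],[[0,0,0],[0,0,0]],[[0,0,0],[0,0,0]]], "claw": 1.0, "squeeze": 40}}

```text
clock: 10.4
tcp_pos: [0.6073, -0.0283, 0.0429]
orientation: [2.293, 2.145, 0.001]
contact_force: [-2.4, -2.6, 7.2]
grip_width: 0.0094
gripper_force: 39.3
```

```bash
python3 - <<'E'
from h import *
o=r.get_obs();p=o['tcp_pos'];print(p,o['grip_width'],o['contact_force']);a=np.radians(-3.45)
go(p[0]-.136*np.cos(a),p[1]-.136*np.sin(a),p[2])
E
```

```text
[ 0.60727476 -0.02833789  0.0428536 ] 0.009449930840527929 [-2.35522558 -2.56680043  7.15934573]
shift [-0.0035 -0.544  -0.0008] turn [0. 0. 0.]
```

>>> {"name": "servo_tool", "arguments": {"commands": [[[0,-0.05,-0.006],[0,0,0]],[[0,-0.13,-0.006],[0,0,0]],[[-0.001,-0.22,-0.006],[0,0,0]],[[-0.002,-0.32,-0.006],[0,0,0]],[[-0.003,-0.41,-0.006],[0,0,0]],[[-0.003,-0.49,-0.006],[0,0,0]],[[-0.003,-0.53,-0.006],[0,0,0]],[[-0.003,-0.545,-0.006],[0,0,0]],[[-0.003,-0.545,-0.006],[0,0,0]]]}}

```text
clock: 11.3
tcp_pos: [0.4738, -0.0202, 0.0431]
orientation: [2.292, 2.143, 0.008]
contact_force: [9.7, -3.1, -19.3]
grip_width: 0.0094
gripper_force: 40.3
```

```bash
python3 - <<'E'
from h import *
o=r.get_obs();p=o['tcp_pos'];print(p,np.hypot(p[0]-.6073,p[1]+.0283),o['joints'])
E
```

```text
[ 0.47376973 -0.02022542  0.04308196] 0.13377418272366162 [ 0.21762925  0.49967879 -0.37001868  2.16057576  0.34939164  0.53088217
 -0.48090171]
```

>>> {"name": "servo_tool", "arguments": {"commands": [[[0,-0.01,0.004],[0,0,0]],[[0,-0.016,0.006],[0,0,0]],[[0,-0.016,0.006],[0,0,0]]]}}

```text
clock: 11.6
tcp_pos: [0.4737, -0.0202, 0.043]
orientation: [2.289, 2.14, 0.015]
contact_force: [14.5, -6.0, -13.8]
grip_width: 0.009
gripper_force: 40.9
```

>>> {"name": "servo_tool", "arguments": {"commands": [[[0,0.012,0],[0,0,0]],[[0,0.012,0],[0,0,0]],[[0,0.012,0],[0,0,0]]], "claw": 0.6}}

```text
clock: 11.9
tcp_pos: [0.4697, -0.0191, 0.0417]
orientation: [-2.293, -2.147, -0.0]
contact_force: [1.0, -0.1, -0.3]
grip_width: 0.0341
gripper_force: 0.0
```

>>> {"name": "servo_tool", "arguments": {"commands": [[[0,0,-0.1],[0,0,0]],[[0,0,-0.25],[0,0,0]],[[0,0,-0.4],[0,0,0]],[[0,0,-0.5],[0,0,0]],[[0,0,-0.5],[0,0,0]]]}}

```text
clock: 12.4
tcp_pos: [0.4716, -0.0191, 0.1699]
orientation: [2.29, 2.144, 0.007]
contact_force: [0.4, 0.2, -0.2]
grip_width: 0.0342
gripper_force: 0.0
```

```bash
python3 - <<'E'
from h import *
np.set_printoptions(precision=4,suppress=True)
print(r.get_obs()['tcp_pos'],r.get_obs()['joints'])
go(.458,.15,.16,36.2); go(.457,.2618,.12,36.2)
E
```

```text
[ 0.4716 -0.0191  0.1699] [ 0.3238  0.2841 -0.4802  2.0845  0.1823  0.8059 -0.3321]
shift [ 0.6712 -0.0991  0.0389] turn [ 0.0038  0.0014 -0.4443]
shift [ 1.1172 -0.1336  0.1986] turn [ 0.0038  0.0014 -0.4443]
```

>>> {"name": "servo_tool", "arguments": {"commands": [[[0.95,-0.11,0.04],[0,0,-0.444]],[[0.95,-0.11,0.04],[0,0,-0.444]],[[0.95,-0.11,0.04],[0,0,-0.444]],[[0.95,-0.11,0.04],[0,0,-0.444]],[[0.95,-0.11,0.04],[0,0,-0.444]],[[0.95,-0.11,0.04],[0,0,-0.444]],[[0.95,-0.11,0.04],[0,0,-0.444]]], "claw": 0.1}}

```text
clock: 13.1
tcp_pos: [0.4569, 0.2199, 0.1555]
orientation: [-1.419, -2.801, 0.002]
contact_force: [0.1, -0.6, 0.0]
grip_width: 0.0771
gripper_force: 0.0
```

```bash
python3 - <<'E'
from h import *
np.set_printoptions(precision=4,suppress=True)
print(r.get_obs()['tcp_pos'],r.get_obs()['grip_width'])
P=cloud('top',r.grab_frame('top')[1])
S=cloud('side',r.grab_frame('side')[1])
m=(abs(S[...,0]-.456)<.06)&(abs(S[...,1]-.262)<.06)&(S[...,2]>.016)&(S[...,2]<.035)
c,s,a=cv2.minAreaRect(S[m][:,:2].astype(np.float32));print('box side',c,s,a)
go(.4565,.2622,.09,36.2)
E
```

```text
[0.4569 0.2199 0.1555] 0.07711910235311686
box side (0.4565892219543457, 0.2550605535507202) (0.05689990147948265, 0.08296097069978714) 36.604618072509766
shift [0.1466 0.1014 0.2626] turn [-0.0013  0.0003 -0.0017]
```

>>> {"name": "servo_tool", "arguments": {"commands": [[[0.147,0.101,0.1],[0,0,0]],[[0.147,0.101,0.2],[0,0,0]],[[0.147,0.101,0.26],[0,0,0]],[[0.147,0.101,0.26],[0,0,0]],[[0.147,0.101,0.26],[0,0,0]]]}}

```text
clock: 13.7
tcp_pos: [0.4571, 0.2624, 0.0917]
orientation: [1.425, 2.799, -0.002]
contact_force: [0.6, -0.3, 0.5]
grip_width: 0.0768
gripper_force: 0.0
```

```bash
python3 - <<'E'
from h import *
go(.4562,.2620,.024,36.2)
print(r.get_obs()['tcp_pos'])
E
```

```text
shift [ 0.0012 -0.0035  0.2707] turn [-0.0005  0.0005 -0.0019]
[0.45711207 0.26235346 0.09168024]
```

>>> {"name": "servo_tool", "arguments": {"commands": [[[0.001,-0.003,0.1],[0,0,0]],[[0.001,-0.003,0.19],[0,0,0]],[[0.001,-0.003,0.25],[0,0,0]],[[0.001,-0.003,0.275],[0,0,0]],[[0.001,-0.003,0.275],[0,0,0]]]}}

```text
clock: 14.2
tcp_pos: [0.456, 0.2634, 0.0228]
orientation: [-1.423, -2.801, 0.001]
contact_force: [0.6, 0.0, 0.2]
grip_width: 0.0767
gripper_force: 0.0
```

>>> {"name": "servo_tool", "arguments": {"commands": [[[0,0,0],[0,0,0]],[[0,0,0],[0,0,0]],[[0,0,0],[0,0,0]],[[0,0,0],[0,0,0]],[[0,0,0],[0,0,0]]], "claw": 0.7, "squeeze": 30}}

```text
clock: 14.7
tcp_pos: [0.4565, 0.264, 0.0239]
orientation: [1.422, 2.8, 0.002]
contact_force: [-1.0, -1.6, 6.7]
grip_width: 0.0513
gripper_force: 32.0
```

>>> {"name": "servo_tool", "arguments": {"commands": [[[0,0,-0.05],[0,0,0]],[[0,0,-0.2],[0,0,0]],[[0,0,-0.35],[0,0,0]],[[0,0,-0.48],[0,0,0]],[[0,0,-0.5],[0,0,0]],[[0,0,-0.5],[0,0,0]]]}}

```text
clock: 15.3
tcp_pos: [0.4565, 0.2638, 0.1491]
orientation: [1.422, 2.799, 0.003]
contact_force: [-0.5, 1.1, -2.3]
grip_width: 0.0513
gripper_force: 32.3
```

```bash
python3 - <<'E'
from h import *
np.set_printoptions(precision=4,suppress=True)
print(r.get_obs()['tcp_pos'],r.get_obs()['grip_width'])
p,d=r.grab_frame('top');P=cloud('top',d); cv2.imwrite('pics/t3.png',np.vstack([cv2.resize(p[175:310,200:420,::-1],None,fx=2.1,fy=2.1,interpolation=cv2.INTER_CUBIC),cv2.resize(r.grab_frame('side')[0][180:320,230:450,::-1],None,fx=2.1,fy=2.1)]))
for c in('top','side'):
  for t,z in(('drawer_floor',.022),('cabinet_drawer0_handle',.039)):
    for q in r.mark_of(c,t)[:1]: print(c,t,ray(c,q['uv'],z),q['confidence'])
a=np.radians(-3.45);ex=np.array([np.cos(a),np.sin(a)]);ey=np.array([-ex[1],ex[0]]);h=np.array([.472,-.0205])
L=(P[...,:2]-h)@ex; W=(P[...,:2]-h)@ey
for l in np.arange(-.01,.21,.005):
    q=(abs(L-l)<.0025)&(abs(W)<.05); print(round(l,3),round(np.median(P[q][:,2]),3),end=' | ')
print()
for w in np.arange(-.1,.1,.005):
    q=(abs(W-w)<.0025)&(abs(L-.1)<.03); print(round(w,3),round(np.median(P[q][:,2]),3),end=' | ')
E
```

```text
[0.4565 0.2638 0.1491] 0.05129617074797862
top drawer_floor [ 0.6053 -0.0304  0.022 ] 0.55
top cabinet_drawer0_handle [ 0.4659 -0.0264  0.039 ] 0.82
side drawer_floor [ 0.6101 -0.0286  0.022 ] 0.65
side cabinet_drawer0_handle [ 0.4709 -0.024   0.039 ] 0.66
-0.01 0.001 | -0.005 0.004 | 0.0 1.356 | 0.005 0.044 | 0.01 0.002 | 0.015 0.002 | 0.02 0.002 | 0.025 0.002 | 0.03 0.001 | 0.035 0.008 | 0.04 0.058 | 0.045 0.058 | 0.05 0.058 | 0.055 0.049 | 0.06 0.023 | 0.065 0.024 | 0.07 0.023 | 0.075 0.023 | 0.08 0.023 | 0.085 0.024 | 0.09 0.023 | 0.095 0.023 | 0.1 0.023 | 0.105 0.023 | 0.11 0.023 | 0.115 0.022 | 0.12 0.023 | 0.125 0.022 | 0.13 0.023 | 0.135 0.023 | 0.14 0.023 | 0.145 0.022 | 0.15 0.023 | 0.155 0.023 | 0.16 0.023 | 0.165 0.022 | 0.17 0.023 | 0.175 0.023 | 0.18 0.023 | 0.185 0.027 | 0.19 0.069 | 0.195 0.071 | 0.2 0.071 | 0.205 0.071 | 
-0.1 0.0 | -0.095 0.0 | -0.09 0.001 | -0.085 0.001 | -0.08 0.0 | -0.075 0.048 | -0.07 0.042 | -0.065 0.024 | -0.06 0.024 | -0.055 0.022 | -0.05 0.023 | -0.045 0.023 | -0.04 0.023 | -0.035 0.024 | -0.03 0.023 | -0.025 0.024 | -0.02 0.022 | -0.015 0.023 | -0.01 0.023 | -0.005 0.022 | 0.0 0.023 | 0.005 0.024 | 0.01 0.023 | 0.015 0.023 | 0.02 0.022 | 0.025 0.024 | 0.03 0.023 | 0.035 0.023 | 0.04 0.023 | 0.045 0.023 | 0.05 0.023 | 0.055 0.023 | 0.06 0.023 | 0.065 0.023 | 0.07 0.047 | 0.075 0.046 | 0.08 0.002 | 0.085 -0.0 | 0.09 0.001 | 0.095 0.002 |
```

View pics/t3.png

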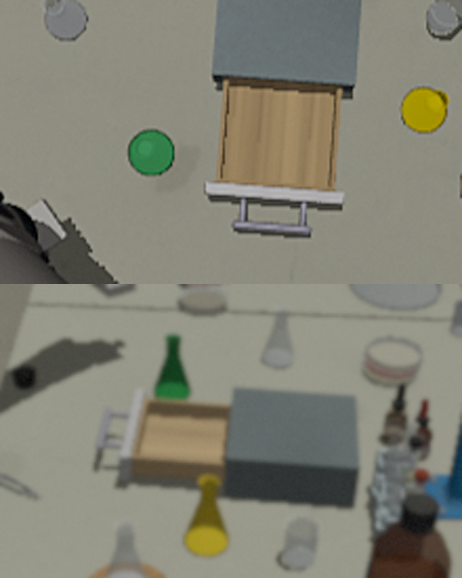

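The drawer is fully open and empty. Its interior centre is near (0.59,-0.028), so I'll carry the box there, above the green flask.

```bash
python3 - <<'E'
from h import *
go(.4565,.15,.175,10); go(.590,-.028,.175,-3.45)
E
```

```text
shift [-0.3685 -0.2636 -0.1133] turn [-0.0015  0.      0.2909]
shift [-1.2585 -0.2529 -0.1138] turn [-1.500e-03  2.000e-04  4.403e-01]
```

>>> {"name": "servo_tool", "arguments": {"commands": [[[-0.05,-0.03,-0.11],[0,0,0.05]],[[-0.2,-0.12,-0.11],[0,0,0.14]],[[-0.37,-0.2,-0.11],[0,0,0.23]],[[-0.55,-0.22,-0.11],[0,0,0.32]],[[-0.72,-0.23,-0.11],[0,0,0.4]],[[-0.87,-0.24,-0.11],[0,0,0.44]],[[-0.98,-0.25,-0.11],[0,0,0.44]],[[-1.0,-0.25,-0.11],[0,0,0.44]]]}}

```text
clock: 16.4
tcp_pos: [0.5542, 0.0207, 0.1742]
orientation: [2.293, 2.147, -0.003]
contact_force: [-0.8, -0.0, -1.8]
grip_width: 0.0514
gripper_force: 32.3
```

```bash
python3 - <<'E'
from h import *
print(r.get_obs()['tcp_pos'],r.get_obs()['grip_width']);go(.590,-.028,.1,-3.45)
E
```

```text
[0.55416836 0.02066217 0.17423158] 0.051429559441189335
shift [-0.1843  0.156   0.2971] turn [-0.0005  0.0011 -0.0034]
```

>>> {"name": "servo_tool", "arguments": {"commands": [[[-0.09,0.08,0.02],[0,0,0]],[[-0.184,0.156,0.08],[0,0,0]],[[-0.184,0.156,0.18],[0,0,0]],[[-0.184,0.156,0.27],[0,0,0]],[[-0.184,0.156,0.297],[0,0,0]],[[-0.184,0.156,0.297],[0,0,0]]]}}

```text
clock: 17.0
tcp_pos: [0.5881, -0.0224, 0.0998]
orientation: [-2.284, -2.154, 0.003]
contact_force: [0.3, -0.1, -0.1]
grip_width: 0.051
gripper_force: 32.3
```

```bash
python3 - <<'E'
from h import *
o=r.get_obs();print(o['tcp_pos'],o['grip_width'],o['contact_force']);go(.590,-.028,.047,-3.45)
E
```

```text
[ 0.58805565 -0.02243884  0.09975577] 0.05101957342597879 [ 0.33669405 -0.07416578 -0.08196306]
shift [-0.0218  0.0097  0.211 ] turn [-0.002  -0.0002  0.001 ]
```

>>> {"name": "servo_tool", "arguments": {"commands": [[[-0.01,0.008,0.08],[0,0,0]],[[-0.01,0.008,0.15],[0,0,0]],[[-0.01,0.008,0.19],[0,0,0]],[[-0.01,0.008,0.205],[0,0,0]],[[-0.01,0.008,0.212],[0,0,0]],[[-0.01,0.008,0.212],[0,0,0]]]}}

```text
clock: 17.6
tcp_pos: [0.5916, -0.0257, 0.0487]
orientation: [2.286, 2.154, 0.001]
contact_force: [-0.1, -0.6, -1.6]
grip_width: 0.0513
gripper_force: 32.3
```

>>> {"name": "servo_tool", "arguments": {"commands": [[[0,0,0.005],[0,0,0]],[[0,0,0.01],[0,0,0]],[[0,0,0.01],[0,0,0]]]}}

```text
clock: 17.9
tcp_pos: [0.5914, -0.0259, 0.0459]
orientation: [2.287, 2.153, 0.001]
contact_force: [-0.0, 0.1, 0.5]
grip_width: 0.051
gripper_force: 32.4
```

>>> {"name": "servo_tool", "arguments": {"commands": [[[0,0,0.003],[0,0,0]],[[0,0,0.003],[0,0,0]]]}}

```text
clock: 18.1
tcp_pos: [0.592, -0.026, 0.0459]
orientation: [2.286, 2.153, 0.002]
contact_force: [-0.4, -0.6, 5.3]
grip_width: 0.0514
gripper_force: 33.1
```

>>> {"name": "servo_tool", "arguments": {"commands": [[[0,0,0],[0,0,0]],[[0,0,0],[0,0,0]],[[0,0,0],[0,0,0]],[[0,0,0],[0,0,0]]], "claw": 0.2}}

```text
clock: 18.5
tcp_pos: [0.5909, -0.0259, 0.0447]
orientation: [-2.287, -2.154, 0.0]
contact_force: [0.2, 0.1, 0.0]
grip_width: 0.0686
gripper_force: 0.0
```

>>> {"name": "servo_tool", "arguments": {"commands": [[[0,0,-0.06],[0,0,0]],[[0,0,-0.2],[0,0,0]],[[0,0,-0.4],[0,0,0]],[[0,0,-0.6],[0,0,0]],[[0,-0.2,-0.8],[0,0,0]],[[0,-0.4,-0.8],[0,0,0]],[[0,-0.5,-0.8],[0,0,0]],[[0,-0.5,-0.8],[0,0,0]],[[0,-0.5,-0.8],[0,0,0]]]}}

```text
clock: 19.4
tcp_pos: [0.466, -0.0186, 0.2461]
orientation: [2.285, 2.152, 0.001]
contact_force: [1.9, 0.0, 0.5]
grip_width: 0.0684
gripper_force: 0.0
```

```bash
python3 - <<'E'
from h import *
np.set_printoptions(precision=4,suppress=True)
print(r.get_obs()['tcp_pos'])
p,d=r.grab_frame('top');s,ds=r.grab_frame('side');P=cloud('top',d);S=cloud('side',ds)
cv2.imwrite('pics/f.png',np.vstack([cv2.resize(x[:,:,::-1],None,fx=1.9,fy=1.9) for x in (p[165:310,140:500],s[180:345,220:440])] if 0 else [cv2.resize(p[165:310,140:500,::-1],(720,290)),cv2.resize(s[175:345,230:450,::-1],(720,300))]))
for n,Q in(('top',P),('side',S)):
    m=(abs(Q[...,0]-.59)<.05)&(abs(Q[...,1]+.028)<.055)&(Q[...,2]>.035)&(Q[...,2]<.056)
    if m.sum()>5: c,e,a=cv2.minAreaRect(Q[m][:,:2].astype(np.float32));print(n,m.sum(),c,e,a,np.percentile(Q[m][:,2],[5,50,95]))
E
```

```text
[ 0.466  -0.0186  0.2461]
top 566 (0.5909162759780884, -0.026415817439556122) (0.07635949552059174, 0.05279789865016937) 87.45109558105469 [0.0402 0.0446 0.0492]
side 279 (0.5911203622817993, -0.030947722494602203) (0.08801639080047607, 0.052686743438243866) 86.5803451538086 [0.0366 0.0416 0.0452]
```

View pics/f.png

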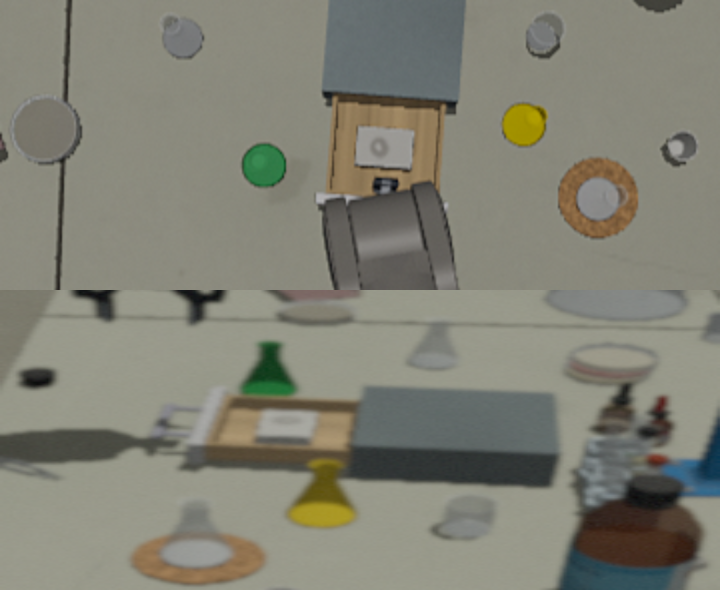

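The box lies flat and square in the open drawer, at (385,147) in the top half. The flask stands on the mat at (598,198), and everything else is undisturbed. I'll check the handle, then hand in.

```bash
python3 - <<'E'
from h import *
s,d=r.grab_frame('side')
q=r.mark_of('side','cabinet_drawer0_handle')[0]; h=ray('side',q['uv'],.039)
S=cloud('side',d);m=(abs(S[...,0]-.472)<.015)&(abs(S[...,1]+.02)<.03)&(S[...,2]>.036)&(S[...,2]<.05)
print(h,S[m].mean(0),r.get_obs()['qvel'].round(3))
if abs(S[m].mean(0)[0]-.4735)<.004: print(r.hand_in())
E
```

```text
[ 0.46973529 -0.03143187  0.039     ] [ 0.47568328 -0.0169663   0.0411074 ] [-0.002  0.006  0.001  0.004 -0.001 -0.001  0.   ]
the job is handed in; nothing more can be done
None
```

The job is handed in: the flask stands upright near the middle of the cork mat, the drawer is fully open, the slide box lies flat inside it, and nothing else on the bench was disturbed.

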